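# Close the leaf of the cam-cap clamping jig and pin it

### The arm

A 6-joint arm with a two-finger parallel gripper is mounted at the origin on a cart in front of the work surface, level with it; the furniture and walls round the work are solid. World frame = base frame: x ahead of the robot, y to its left, z up, the work surface at z = 0. Lengths are in m, angles in rad, forces in N, time in s.
With the tool pointing down it reaches from about 0.35 to 0.775 m from the base axis. Payload 5.5 kg.
Tool frame: the origin (TCP) lies at the very end of the fingers, on their centre line; the grasp point (between the pads) lies 19 mm behind it (grip_point_offset is the distance from the TCP to the grasp point, in m); z points along the fingers, y is the direction in which the jaws open and shut (so a half turn about z gives the same grasp; the last joint's range is limited). The gripper opens to 85 mm and grips with 20 to 120 N. Pads are 22 mm wide; open, the fingers measure 114 mm over their backs; the gripper's body (76 mm by 85 mm) begins 54 mm behind the grasp point. The pads swing forward as they close: fully open they stand 13 mm farther back than shut.
Start: joints at [1.017, 0.313, 0.046, 1.304, 0, 1.431], TCP at [0.231, 0.527, 0.231] pointing down, gripper open.
Joint ranges: [-2.76, 2.76], [-0.86, 1.69], [-1.03, 1.26], [-2.2, 2.34], [-1.47, 1.5], [-3.14, 3.14]. Speed limits (rad/s): [2.57, 2.57, 3.14, 3.14, 3.14, 3.14].

### API

Orientations are given as a unit quaternion [w, x, y, z].
In Python, from workcell import * gives the robot as it stands.
- The arm moves only by the shell command python3 -m crank 'ROWS' [OPENING] [FORCE]. ROWS is a JSON object of lists of equal length, an entry for each row: "travel": the shift along the tool's x, y, z in units of 40 mm (1.0 is 40 mm), a list of three; "turn": the turn about the tool's z in rad. In form: {"travel": [[x, y, z], ...], "turn": [turn, ...]}. A call has 1 to 5 rows; each row is the pose to reach, as a shift and turn from the pose commanded when the call began, along the tool's axes at that moment; what a row does not reach only later rows make up. A row lasts 1/12 s, in which the tool goes at most 41.7 mm and 7.16 degrees, less where a joint would pass 70% of its speed; a pose out of reach is approached as far as the arm can. A call with a gripper value outside its range is refused whole. OPENING is the finger opening in mm, from 0 to 85.4, set as the call begins (- or left out, the last holds). The fingers move at their own pace and stop on an object; FORCE is the grip in N (left out, the last holds). Time passes only in rows, so rows that repeat a pose let the fingers close. It gives the time, the measured TCP pose, the force and the opening at its end, in the units of the state.
- get_state(): the state, without advancing time (a new reading comes with each control period).
- read_camera(name): name is "scene" or "top" or "wrist"; returns a dict with "image" (400x640x3 uint8, red, green, blue), "K" (3x3 intrinsics, pixels), "R" (3x3) and "t" (3): a world point X has camera coordinates R X + t. Camera axes: x right, y down, z forward; pixel columns grow to the right and rows downward; lengths in m; the calibration is good to about 2 mm. The wrist camera is an equidistant fisheye: a pixel r from the principal point sees the ray r / f radians off the axis. A picture is of the moment at which its call begins. There is no depth.
- hand_in(): hands the job in, once; it reports no verdict.
The state is a dict: "clock": time; "joint_pos": joint angles; "qvel": joint speeds; "tau": joint torques, N m; "tcp_pos": TCP position; "orientation": TCP orientation; "wrist_force": force on the tool from outside, world axes, zero at the start; "ft_torque": the same for the moment, N m; "finger_gap": finger opening in m.
Only numpy, scipy, OpenCV 4.12 (cv2) and the standard library are available. Lean on these libraries where they do the work, as an engineer would, in place of code of your own. Each camera call takes 0.05 s, during which the arm holds its last target. There are 200 camera calls.

### The job

The cam cap lies ready in the clamping jig. Swing the jig's leaf shut over it, so that the eye plate on its end comes between the two knuckles of the latch, and lock it: take the red-headed pin from the wooden block, thread it down through the upper knuckle, the eye and the lower knuckle, easing the leaf about until the pin drops through the hidden eye, and press it fully home, its flange flat on the upper knuckle. Work by feel with a light hand, never loading the pin with more than about 35 newtons, and leave the cap, the standing valve, the valve spring and the tin where they are.

Things in the scene. Friction and masses are not known exactly. Their poses are not given: they have to be found in the camera images.
- jig: Swing-leaf clamping jig with a dark green cast base 110 x 330 x 14 mm (x, y, z), bolted down, its long side along its own y. Origin: centre of its underside, on the bench; z up. In its frame the leaf's vertical pivot axis is at x 0, y +130 mm and the latch's hole axis at x 0, y -110 mm.
- latch_hole (a point): Centre of the mouth of the upper knuckle's hole, on its top face (84 mm above the bench); axes as the jig's. The latch is a green fork: upper knuckle 44 x 40 mm, z 56 to 84 mm, lower one 44 x 40 mm with its top at z 40 mm, on a post at the jig's -y end; open to -x, +x and +y; vertical holes 13.4 mm (upper) and 15 mm (lower) wide.
- plunger (a point): Point on the hole's axis 30 mm above the bench, in the lower knuckle, where the conical nose of a spring plunger (brass screw outside) stands 2.8 mm into the bore from the +x side. It stops a falling pin some 10 to 15 mm short of home and grips the shank: the pin must be pressed down the rest of the way with some 5 to 12 N and then stays where it is.
- gate (a joint): Leaf angle about its pivot, rad: 0 when its middle line points at the latch's hole axis, growing as it swings open to the jig's -x side (to the robot). As the eye sits off the middle, it lines up at -0.01 to -0.05. It can overrun to -0.15 and stays where it is left (0.06 N m of friction). The leaf is a grey bar 36 mm wide, z 42 to 54 mm, with a hex screw (to z 64 mm) 165 mm from the pivot.
- leaf_pivot (a point): Pivot axis at the height of the leaf's top face (54 mm); -y points along the leaf. A fixed black knob 23 mm thick stands on it 100 mm away, z 76 to 101 mm above the bench on a 10 mm stem; the eye is 240 mm away. The pivot hole is slotted: the leaf with knob and eye plate has up to 5 mm of unmeasured end play either way along y (0.4 N slides it).
- leaf_tip (a point): Point on the leaf's middle line 240 mm from the pivot, at its top face; it turns with the leaf, without the end play. Here is the steel eye plate, 72 mm wide, 216 to 252 mm from the pivot, z 42 to 54 mm. It is screwed on through an oversize slot: its 13.4 mm eye is set 3 to 12 mm off to the -x side and up to 3 mm along, unmeasured; the upper knuckle hides it once shut. Axes as leaf_pivot's.
- pin: Locking pin, 80 g: steel shank 12 mm thick and 64 mm long, its lowest 6 mm tapering to 10 mm; above it a steel flange 26 mm wide and 5 mm thick and a red round knob 21 mm thick, gripped 75 to 96 mm above the tip, flat top at 99 mm. Origin: centre of the lower tip; z up along the pin. It starts upright in the wooden block, its flange on the block's top.
- pin_flange (a point): Centre of the underside of the pin's flange, 64 mm above the tip; axes as the pin's. It meets latch_hole when the pin is fully home.
- pin_block: Light wooden block 56 x 100 x 74 mm (x, y, z) standing fast on the bench, two holes 15 mm wide and 69 mm deep in its top; the pin stands in the one at its +y side (20 mm from the middle), the other is empty. Origin: centre of its underside.
- cam_cap: Brown camshaft bearing cap 17 x 60 x 20 mm, lying loose in the jig's nest of low steel strips under the shut leaf. Origin: centre of its underside.
- valve: Engine valve, 33 mm head and 102 mm tall, standing on its head on the bench. Origin: centre of its underside.
- valve_spring: Black coil spring 29 mm wide and 46 mm tall, standing on the bench. Origin: centre of its underside.
- tin: Round tin 70 mm wide and 42 mm tall on the bench. Origin: centre of its underside.

How it is judged:
On the way, in this order (a step that is already met when the one before it is completed fails the run):
1. the leaf is swung in between the knuckles (its angle within 0.1 rad of 0) (value of joint gate between -0.1 and 0.1 rad), for 0.2 s.
2. the pin's nose is in the upper knuckle's hole (tip over 6 mm below its mouth and within 4 mm of its axis) (z of pin in the frame of latch_hole below -0.006 m and horizontal distance between pin and latch_hole below 0.004 m), for 0.1 s.
At the end, for the whole second after the job is handed in: The leaf is shut (angle within 0.08 rad of 0) and the pin is through it and fully home: its flange within 1.5 mm of the upper knuckle's top and 2.5 mm of the hole's axis, upright within 0.06 rad, at rest (z of pin_flange in the frame of latch_hole below 0.0015 m and horizontal distance between pin_flange and latch_hole below 0.0025 m and angle between the z axis of pin and the z axis of jig, either way round below 0.06 rad and value of joint gate between -0.08 and 0.08 rad and linear speed of pin below 0.02 m/s); the robot touches nothing.
It fails at once if the pin is forced: its contacts with the jig and the leaf add up to more than 40 N (contact force between pin and jig above 40 N).
It fails at once if the cam cap is knocked out of place (distance of cam_cap from where it was at the start of the episode above 0.006 m).
It fails at once if the standing valve is knocked out of place (distance of valve from where it was at the start of the episode above 0.02 m).
It fails at once if the valve spring is knocked out of place (distance of valve_spring from where it was at the start of the episode above 0.02 m).
It fails at once if the tin is knocked out of place (distance of tin from where it was at the start of the episode above 0.02 m).
It also fails if it takes over 67 s, if anything falls off the work surface, if the arm or the gripper's body presses on something with over 40 N, if the wrist force passes 120 N, or if a joint passes its speed limit or range.

## Working session

There is one attempt and no reset: what is moved stays moved. The work goes in short steps, Python scripts to look and compute and a shell command to move; the robot and the scene stay as the last step left them, time stands still between calls to the robot, and variables do not carry over. Pictures are saved under pics/ and viewed, about 8 in all and at most 12, crops included, and the job is handed in when it is done.

```bash
mkdir -p pics; ls; python3 - <<'E'
from workcell import *
import cv2,numpy as np
s=get_state();print(s)
ims=[]
for n in("scene","top"):
    c=read_camera(n);cv2.imwrite(f"pics/{n}0.png",c["image"][:,:,::-1]);print(n,c["K"].tolist(),np.round(c["R"],4).tolist(),c["t"].tolist())
    np.savez(f"{n}.npz",**c)
E
```

```text
pics
{'clock': 0.0, 'joint_pos': array([ 1.01740516e+00,  3.13999217e-01,  4.49461962e-02,  1.30360184e+00,
       -3.63502200e-06,  1.43119947e+00]), 'qvel': array([ 4.81144427e-05, -6.06446813e-04,  1.87471939e-04,  5.63044795e-05,
       -8.22825783e-04, -6.35142056e-04]), 'tau': array([-1.30357871e-04, -4.80621064e+01,  2.98537034e+01,  1.92866108e-02,
       -1.75225146e-04,  2.00111765e-05]), 'tcp_pos': array([0.23092751, 0.52601376, 0.23039615]), 'orientation': array([-3.13871997e-04,  2.05424131e-01,  9.78672602e-01, -8.74657925e-04]), 'wrist_force': array([-0.11410714, -0.3296139 ,  0.02107409]), 'ft_torque': array([0.04433411, 0.04210164, 0.00260519]), 'finger_gap': 0.0854257899612867}
scene [[446.0883369252056, 0.0, 317.48905142814124], [0.0, 446.0883369252056, 193.52604134786006], [0.0, 0.0, 1.0]] [[-0.4506, -0.8924, -0.0246], [-0.4057, 0.2293, -0.8848], [0.7952, -0.3887, -0.4653]] [0.2835791168301184, 0.27164367759120944, 0.7957267021605438]
top [[421.1423765988914, 0.0, 317.0074935952419], [0.0, 421.1423765988914, 199.20074537862956], [0.0, 0.0, 1.0]] [[-0.0166, -0.9998, -0.0093], [-0.9803, 0.0181, -0.1966], [0.1968, 0.0058, -0.9804]] [0.04287053487816785, 0.5553620626435793, 1.1337973202208675]
```

View pics/scene0.png

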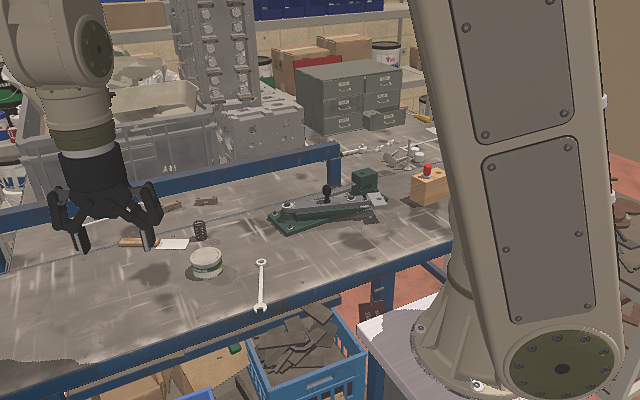

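```bash
python3 - <<'E'
import cv2
im=cv2.imread("pics/top0.png");cv2.imwrite("pics/top0c.png",cv2.resize(im[60:360,140:540],(800,600),interpolation=cv2.INTER_CUBIC))
E
```

```text
(no output)
```

View pics/top0c.png

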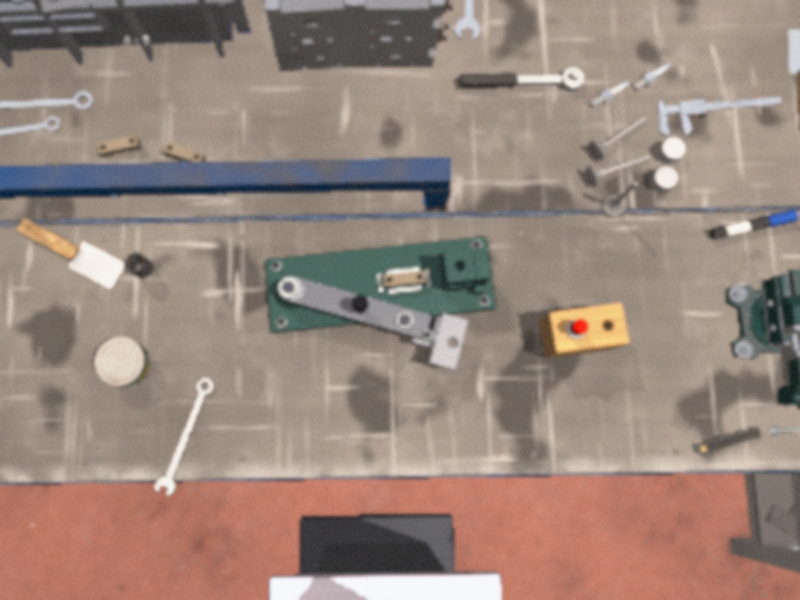

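Scene: the arm is clear of the jig. Top crop (2x, offset 140,60): pivot (290,288), leaf knob (360,303), eye (453,342), latch hole (461,266), pin head (579,326), tin (121,361), spring (138,265), and a blue rail above the jig. I'll enlarge the jig area.

```bash
cat > h.py <<'E'
import numpy as np,cv2
def ray(c,uv,z):
    K,R,t=c["K"],c["R"],c["t"]
    d=R.T@np.linalg.inv(K)@np.array([*uv,1.]);o=-R.T@t
    return o+d*(z-o[2])/d[2]
def proj(c,X):
    p=c["K"]@(c["R"]@np.asarray(X)+c["t"]);return p[:2]/p[2]
E
python3 - <<'E'
from h import *
c=np.load("top.npz")
im=c["image"][:,:,::-1]
cv2.imwrite("pics/top0d.png",cv2.resize(im[170:250,265:465],(800,320),interpolation=cv2.INTER_CUBIC))
P={"c1":(265,260,14),"c2":(487,237,14),"c3":(495,307,14),"c4":(271,333,14),"pivot":(290,288,54),"knob":(360,303,101),"eye":(453,342,54),"screw":(404,320,64),"hole":(461,266,84),"pin":(579,326,109),"ehole":(608,325,74),"tin":(121,361,42),"spring":(138,265,46)}
for k,(u,v,z) in P.items(): print(k,ray(c,(u/2+140-.25,v/2+60-.25),z/1000).round(4))
E
```

```text
c1 [0.5951 0.1645 0.014 ]
c2 [ 0.6237 -0.163   0.014 ]
c3 [ 0.519  -0.1696  0.014 ]
c4 [0.4869 0.1553 0.014 ]
pivot [0.5449 0.1244 0.054 ]
knob [0.5136 0.026  0.101 ]
eye [ 0.4643 -0.1023  0.054 ]
screw [ 0.4949 -0.0346  0.064 ]
hole [ 0.5657 -0.1142  0.084 ]
pin [ 0.4759 -0.2643  0.109 ]
ehole [ 0.4815 -0.3132  0.074 ]
tin [0.4472 0.363  0.042 ]
spring [0.5839 0.3427 0.046 ]
```

View pics/top0d.png

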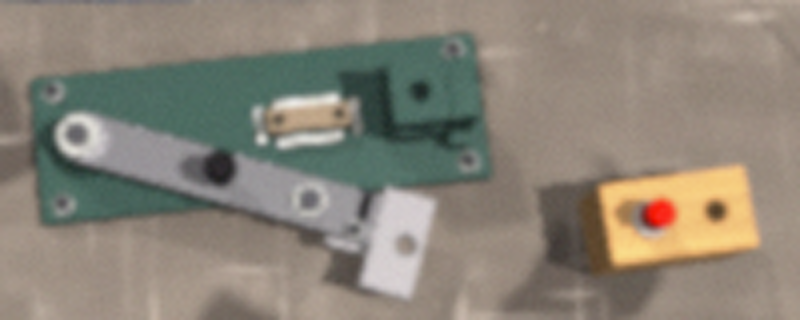

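```bash
python3 - <<'E'
from h import *
a=np.load("top.npz");b=np.load("scene.npz")
im=b["image"]
# triangulate rail end corner (upper far/right)
for ua,ub in [((364.5,139.5),(340,142)),((364.5,150),(341,155))]:
    Pa=a["K"]@np.c_[a["R"],a["t"]];Pb=b["K"]@np.c_[b["R"],b["t"]]
    X=cv2.triangulatePoints(Pa,Pb,np.array(ua,float),np.array(ub,float));X=(X[:3]/X[3]).ravel();print(X.round(3),proj(a,X).round(1),proj(b,X).round(1))
E
python3 -m crank '{"travel":[[-0.77,-0.64,0],[-1.53,-1.29,-0.1],[-2.3,-1.93,-0.2],[-3.06,-2.57,-0.3],[-3.83,-3.21,-0.4]],"turn":[0,0,0,0,0]}' 85
python3 -m crank '{"travel":[[-0.77,-0.64,0],[-1.53,-1.29,0],[-2.3,-1.93,0],[-3.06,-2.57,0],[-3.83,-3.21,0]],"turn":[0,0,0,0,0]}'
python3 -m crank '{"travel":[[-0.77,-0.64,0],[-1.53,-1.29,0],[-2.3,-1.93,0],[-3.06,-2.57,0],[-3.83,-3.21,0]],"turn":[-0.02,-0.04,-0.06,-0.08,-0.108]}'
python3 -m crank '{"travel":[[-0.57,-0.49,0],[-0.9,-0.8,0],[-0.9,-0.8,0],[-0.9,-0.8,0]],"turn":[0,0,0,0]}'
python3 - <<'E'
from workcell import *
import cv2,numpy as np
c=read_camera("wrist");cv2.imwrite("pics/w1.png",c["image"][:,:,::-1]);np.savez("w1.npz",**c)
print(c["K"],c["R"],c["t"])
E
```

```text
[ 0.698 -0.106  0.134] [367.1 141. ] [337.6 141.8]
[ 0.683 -0.105  0.097] [365.7 150.7] [339.9 154.9]
clock: 0.52
tcp_pos: [0.3199, 0.3456, 0.247]
orientation: [-0.0, 0.205, 0.979, -0.0]
wrist_force: [2.0, -0.5, 0.6]
finger_gap: 0.085
clock: 0.93
tcp_pos: [0.4086, 0.1663, 0.2472]
orientation: [-0.0, 0.205, 0.979, 0.0]
wrist_force: [1.4, 1.4, -0.1]
finger_gap: 0.0852
clock: 1.35
tcp_pos: [0.4973, -0.013, 0.247]
orientation: [-0.0, 0.152, 0.988, 0.0]
wrist_force: [0.1, -0.1, -0.1]
finger_gap: 0.0849
clock: 1.68
tcp_pos: [0.5216, -0.053, 0.2465]
orientation: [-0.001, 0.153, 0.988, 0.0]
wrist_force: [-0.2, -0.3, -0.2]
finger_gap: 0.0854
[[309.70691629   0.         320.29636958]
 [  0.         309.70691629 199.88542451]
 [  0.           0.           1.        ]] [[ 0.3022459   0.95322937  0.00108628]
 [ 0.92045371 -0.29214942  0.25964147]
 [ 0.24781523 -0.0774757  -0.96570447]] [-0.10767789 -0.53246723  0.25974317]
```

View pics/w1.png

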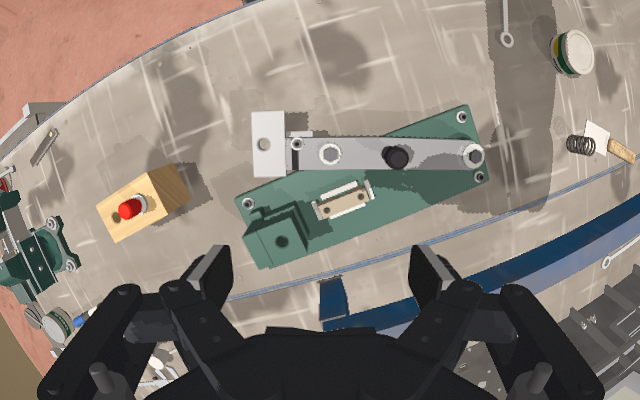

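Wrist view: eye (264,144), hex screw (330,154), knob (396,158), pivot (474,155), latch hole (282,241), pin (128,208). Refining with an enlarged crop.

```bash
cat >> h.py <<'E'
def fray(c,uv,z):
    K,R,t=c["K"],c["R"],c["t"];f=K[0,0]
    p=np.array([uv[0]-K[0,2],uv[1]-K[1,2]]);r=np.hypot(*p);th=r/f
    d=R.T@np.array([*(p/r*np.sin(th)),np.cos(th)]);o=-R.T@t
    return o+d*(z-o[2])/d[2]
E
python3 - <<'E'
from h import *
c=np.load("w1.npz");im=c["image"][:,:,::-1]
print("cam",(-c["R"].T@c["t"]).round(3))
for k,(u,v,z) in {"eye":(264,144,54),"screw":(330,154,64),"knob":(396,158,101),"pivot":(474,155,54),"hole":(282,241,84),"pin":(128,208,109)}.items(): print(k,fray(c,(u,v),z/1000).round(4))
A=cv2.resize(im[105:185,240:440],(800,320),interpolation=cv2.INTER_CUBIC)
B=cv2.resize(im[200:270,240:340],(400,280),interpolation=cv2.INTER_CUBIC)
C=cv2.resize(im[180:250,90:190],(400,280),interpolation=cv2.INTER_CUBIC)
cv2.imwrite("pics/w1c.png",np.vstack([A,np.hstack([B,C])]))
E
```

```text
cam [ 0.458 -0.033  0.389]
eye [ 0.4655 -0.0992  0.054 ]
screw [ 0.4971 -0.034   0.064 ]
knob [0.5146 0.0254 0.101 ]
pivot [0.5469 0.1302 0.054 ]
hole [ 0.5676 -0.1101  0.084 ]
pin [ 0.4756 -0.2574  0.109 ]
```

View pics/w1c.png

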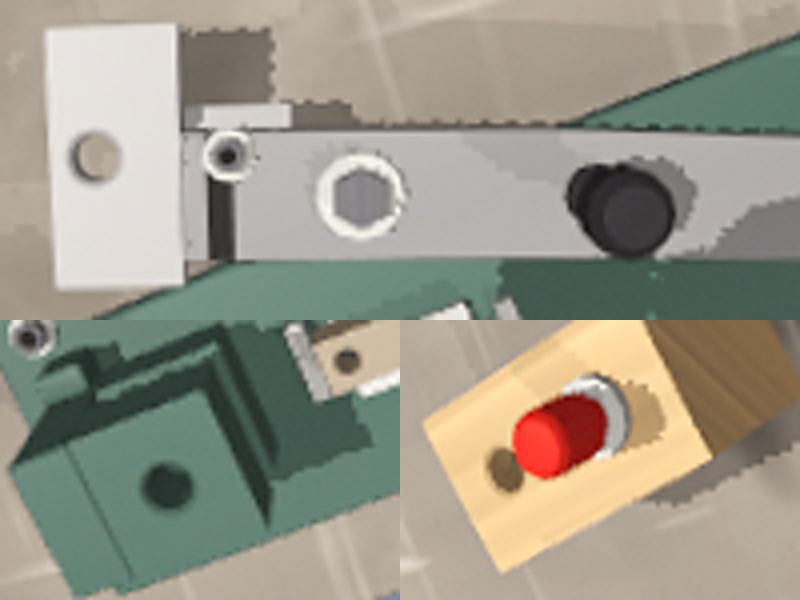

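```bash
python3 - <<'E'
from h import *
c=np.load("w1.npz")
q={}
for k,(u,v,z) in {"eye":(95,157,54),"screw":(360,197,64),"knob":(630,211,101),"stem?":(600,195,76)}.items(): q[k]=fray(c,(u/4+240-.375,v/4+105-.375),z/1000)
q["pivot"]=fray(c,(474,155),.054)
q["hole"]=fray(c,(168/4+240-.375,166/4+200-.375),.084)
q["pin"]=fray(c,(142/4+90-.375,126/4+180-.375),.109)
q["flange"]=fray(c,(592/4-100+90-.375,417/4-80+180-.375),.079)
q["ehole"]=fray(c,(505/4-100+90-.375,470/4-80+180-.375),.074)
for n,(x,y) in {"b1":(423,424),"b2":(503,574),"b3":(712,457)}.items(): q[n]=fray(c,(x/4-100+90-.375,y/4-80+180-.375),.074)
for k in q: print(k,q[k].round(4))
for a,b in [("knob","screw"),("screw","eye"),("knob","eye"),("pivot","knob"),("pivot","screw"),("pivot","eye"),("hole","pivot"),("pin","ehole"),("flange","ehole"),("b1","b2"),("b2","b3")]:
    d=(q[b]-q[a])[:2];print(a,b,np.hypot(*d).round(4),np.arctan2(d[0],d[1]).round(4),np.arctan2(-d[0],-d[1]).round(4))
E
```

```text
eye [ 0.4651 -0.0998  0.054 ]
screw [ 0.4969 -0.0343  0.064 ]
knob [0.5144 0.0267 0.101 ]
stem? [0.513  0.0252 0.076 ]
pivot [0.5469 0.1302 0.054 ]
hole [ 0.5677 -0.1106  0.084 ]
pin [ 0.4776 -0.2631  0.109 ]
flange [ 0.4773 -0.2647  0.079 ]
ehole [ 0.4826 -0.3108  0.074 ]
b1 [ 0.4584 -0.3382  0.074 ]
b2 [ 0.5139 -0.3312  0.074 ]
b3 [ 0.5015 -0.2326  0.074 ]
knob screw 0.0635 -2.8622 0.2794
screw eye 0.0727 -2.6901 0.4515
knob eye 0.1357 -2.7703 0.3713
pivot knob 0.1085 -2.8372 0.3044
pivot screw 0.172 -2.8464 0.2952
pivot eye 0.2441 -2.8 0.3416
hole pivot 0.2416 -0.086 3.0556
pin ehole 0.048 3.0375 -0.1041
flange ehole 0.0464 3.0268 -0.1148
b1 b2 0.056 1.4458 -1.6958
b2 b3 0.0994 -0.1254 3.0162
```

```bash
python3 -m crank '{"travel":[[0.3,0.7,0],[0.6,1.4,0.5],[0.775,1.845,1.2],[0.775,1.845,2],[0.775,1.845,2.3]],"turn":[0,0,0,0,0]}' 60
python3 -m crank '{"travel":[[0,0,0.7],[0,0,1.4],[0,0,2.08],[0,0,2.08]],"turn":[0,0,0,0]}'
python3 -m crank '{"travel":[[0,0,0],[0,0,0],[0,0,0],[0,0,0],[0,0,0]],"turn":[0,0,0,0,0]}' 15 25
python3 -m crank '{"travel":[[0,0,0],[0,0,0],[0,0,0]],"turn":[0,0,0]}'
```

```text
clock: 2.15
tcp_pos: [0.511, 0.0305, 0.1519]
orientation: [-0.003, 0.15, 0.989, 0.0]
wrist_force: [-0.7, 0.3, 0.3]
finger_gap: 0.0601
clock: 2.48
tcp_pos: [0.5095, 0.0293, 0.0676]
orientation: [-0.005, 0.151, 0.988, -0.0]
wrist_force: [-1.4, -0.9, -0.3]
finger_gap: 0.0598
clock: 2.9
tcp_pos: [0.516, 0.0274, 0.0741]
orientation: [0.002, 0.152, 0.988, 0.0]
wrist_force: [-0.8, 0.1, 5.8]
finger_gap: 0.0213
clock: 3.15
tcp_pos: [0.5161, 0.0272, 0.074]
orientation: [0.002, 0.152, 0.988, 0.0]
wrist_force: [-0.8, 1.1, 7.0]
finger_gap: 0.0217
```

```bash
python3 -m crank '{"travel":[[-0.279,0.03,0],[-0.553,0.09,0],[-0.817,0.176,0],[-1.069,0.29,0],[-1.069,0.29,0]],"turn":[-0.106,-0.2125,-0.319,-0.425,-0.425]}'
python3 -m crank '{"travel":[[0,0,0],[0,0,0],[0,0,0]],"turn":[0,0,0]}'
python3 - <<'E'
from workcell import *
import cv2,numpy as np
c=read_camera("wrist");cv2.imwrite("pics/w2.png",c["image"][:,:,::-1]);np.savez("w2.npz",**c)
E
```

```text
clock: 3.57
tcp_pos: [0.5626, 0.0251, 0.0741]
orientation: [0.003, -0.062, 0.998, -0.001]
wrist_force: [-1.7, 0.4, 5.9]
finger_gap: 0.0218
clock: 3.82
tcp_pos: [0.5602, 0.0252, 0.074]
orientation: [0.002, -0.059, 0.998, -0.0]
wrist_force: [0.6, -0.1, 7.1]
finger_gap: 0.022
```

View pics/w2.png

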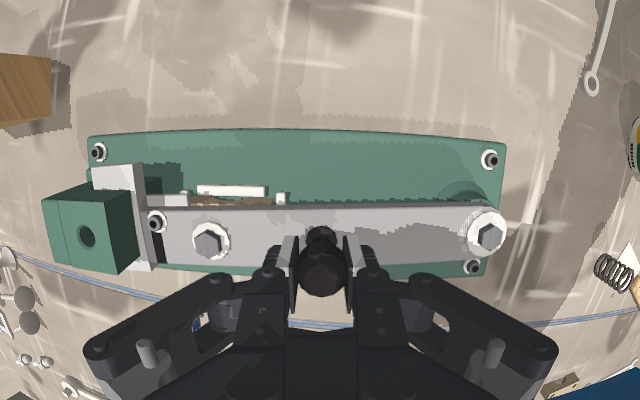

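Leaf is shut, eye plate between the knuckles. Hex screw (209,240), latch hole (87,237), pivot (489,233). Computing the leaf angle.

```bash
python3 - <<'E'
from h import *
c=np.load("w2.npz")
q={k:fray(c,(u,v),z/1000) for k,(u,v,z) in {"screw":(209,240,64),"hole":(87,237,84),"pivot":(489,233,64),"pivot54":(489,233,54)}.items()}
for k in q: print(k,q[k].round(4))
H=np.array([.5677,-.1106]);yaw=.087
for Hh in (H,q["hole"][:2]):
    P=Hh+.24*np.array([-np.sin(yaw),np.cos(yaw)])
    for n,p in (("screw",q["screw"][:2]),("tcp",np.array([.5602,.0252]))):
        d=p-P;print(n,"u",np.hypot(*d).round(4),"gate",(np.arctan2(-d[0],-d[1])+yaw).round(4))
E
```

```text
screw [ 0.5655 -0.0361  0.064 ]
hole [ 0.5678 -0.1095  0.084 ]
pivot [0.5434 0.1239 0.064 ]
pivot54 [0.5467 0.1309 0.054 ]
screw u 0.1656 gate -0.0257
tcp u 0.1042 gate -0.0416
screw u 0.1667 gate -0.0244
tcp u 0.1052 gate -0.0393
```

```bash
python3 -m crank '{"travel":[[-0.02,-0.01,0],[-0.042,-0.018,0],[-0.042,-0.018,0],[-0.042,-0.018,0]],"turn":[-0.008,-0.017,-0.017,-0.017]}'
python3 -m crank '{"travel":[[0,0,0],[0,0,0],[0,0,0],[0,0,0],[0,0,0]],"turn":[0,0,0,0,0]}' 50
python3 -m crank '{"travel":[[0,0,-0.5],[0,0,-1.3],[0,0,-2.2],[0,0,-3.1],[0,0,-3.1]],"turn":[0,0,0,0,0]}'
python3 - <<'E'
from workcell import *
from h import *
c=read_camera("wrist");cv2.imwrite("pics/w3.png",c["image"][:,:,::-1]);np.savez("w3.npz",**c)
print(get_state()["tcp_pos"],get_state()["orientation"])
E
```

```text
clock: 4.2
tcp_pos: [0.5618, 0.0248, 0.074]
orientation: [0.002, -0.067, 0.998, -0.0]
wrist_force: [-0.5, -0.4, 8.1]
finger_gap: 0.0216
clock: 4.62
tcp_pos: [0.5602, 0.025, 0.0718]
orientation: [-0.0, -0.068, 0.998, 0.0]
wrist_force: [1.0, -0.2, 0.3]
finger_gap: 0.0502
clock: 5.03
tcp_pos: [0.5642, 0.0248, 0.2035]
orientation: [0.006, -0.068, 0.998, -0.001]
wrist_force: [0.7, -0.8, 0.2]
finger_gap: 0.0499
[0.56321543 0.02480563 0.20041229] [ 4.05658998e-03 -6.80167628e-02  9.97675718e-01 -6.53094822e-04]
```

View pics/w3.png

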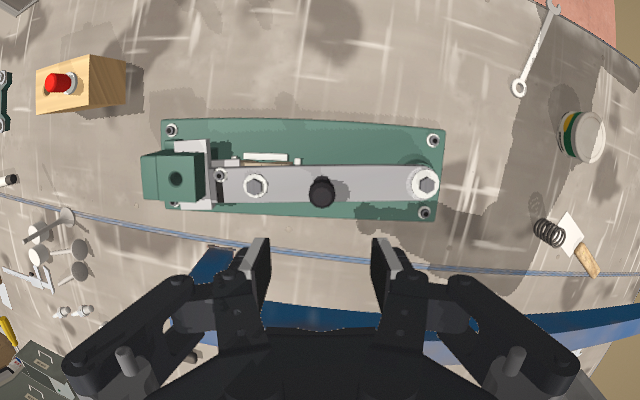

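Leaf stayed shut after release: screw (256,185), hole (175,179), knob (321,192), pivot (427,184). One enlarged crop to pin these down.

```bash
python3 - <<'E'
from h import *
c=np.load("w3.npz");im=c["image"][:,:,::-1]
cv2.imwrite("pics/w3c.png",np.vstack([cv2.resize(im[130:220,140:340],(800,360),interpolation=cv2.INTER_CUBIC),np.hstack([cv2.resize(im[45:105,30:130],(400,240),interpolation=cv2.INTER_CUBIC),cv2.resize(im[150:210,380:480],(400,240),interpolation=cv2.INTER_CUBIC)])]))
E
```

```text
(no output)
```

View pics/w3c.png

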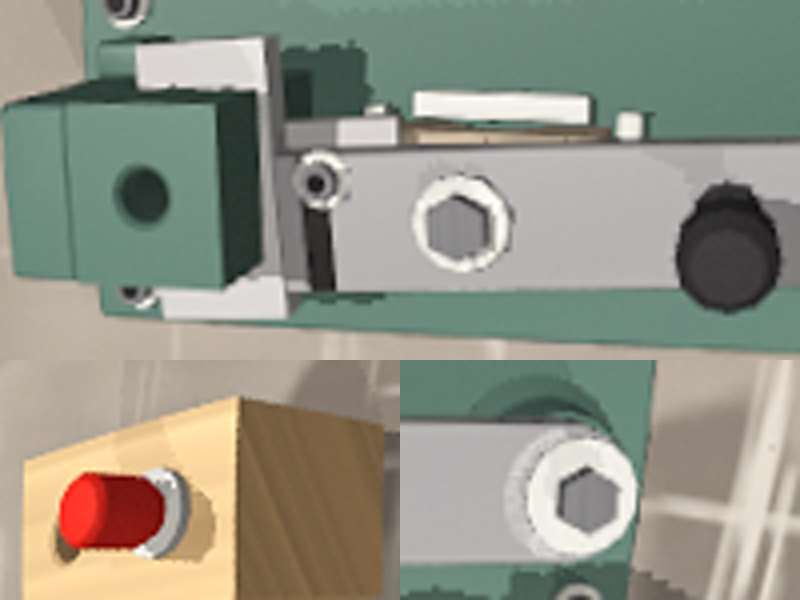

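```bash
python3 - <<'E'
from h import *
c=np.load("w3.npz")
g=lambda x,y,z:fray(c,(x/4+140-.375,y/4+130-.375),z)
w=np.load("w1.npz");g1=lambda x,y,z:fray(w,(x/4+240-.375,y/4+105-.375),z)[:2]
q={"screw":g(459,226,.064),"hole":g(142,194,.084),"c1":g(264,40,.054),"c2":g(287,318,.054),"knob":g(727,260,.101),"pivot":fray(c,(587/4-100+380-.375,498/4-90+150-.375),.064),"pin":fray(c,(85/4+30-.375,(512-360)/4+45-.375),.109)}
for k in q:print(k,q[k].round(4)); q[k]=q[k][:2]
# leaf-frame: from w1 use plate inner corners (177,24),(184,287), eye (95,157), screw (360,197)
a1,a2,e,s=g1(177,24,.054),g1(184,287,.054),g1(95,157,.054),g1(361,197,.064)
k=g1(630,211,.101)
# rigid transforms from corners+screw
def fit(A,B):
    A=np.array(A);B=np.array(B);a=A.mean(0);b=B.mean(0);H=(A-a).T@(B-b);th=np.arctan2(H[0,1]-H[1,0],H[0,0]+H[1,1]);R=np.array([[np.cos(th),-np.sin(th)],[np.sin(th),np.cos(th)]]);return R,th,lambda p:R@(p-a)+b
for nm,A,B in (("c",[a1,a2],[q["c1"],q["c2"]]),("cs",[a1,a2,s],[q["c1"],q["c2"],q["screw"]]),("csk",[a1,a2,s,k],[q["c1"],q["c2"],q["screw"],q["knob"]])):
    R,th,f=fit(A,B);print(nm,th.round(4),"eye",f(e).round(4),"minus hole(mm)",((f(e)-q["hole"])*1e3).round(2),"res",[((f(x)-y)*1e3).round(1).tolist() for x,y in zip(A,B)])
E
```

```text
screw [ 0.5707 -0.0371  0.064 ]
hole [ 0.5676 -0.1108  0.084 ]
c1 [ 0.5328 -0.093   0.054 ]
c2 [ 0.6035 -0.0828  0.054 ]
knob [0.5606 0.0255 0.101 ]
pivot [0.5457 0.1263 0.064 ]
pin [ 0.4783 -0.2613  0.109 ]
c 0.4395 eye [ 0.571  -0.1112] minus hole(mm) [ 3.37 -0.46] res [[-0.4, -0.1], [0.4, 0.1]]
cs 0.4489 eye [ 0.571  -0.1108] minus hole(mm) [ 3.37 -0.06] res [[-0.6, -0.0], [0.1, 0.8], [0.4, -0.7]]
csk 0.4473 eye [ 0.5709 -0.1106] minus hole(mm) [3.31 0.2 ] res [[-0.6, 0.3], [0.1, 1.0], [0.5, -0.5], [-0.0, -0.8]]
```

```bash
python3 -m crank '{"travel":[[0,0,0.9],[0,0,1.8],[0,0,2.6],[0,0,3.1],[0,0,3.1]],"turn":[0,0,0,0,0]}'
python3 -m crank '{"travel":[[0,0,0],[0,0,0],[0,0,0],[0,0,0],[0,0,0]],"turn":[0,0,0,0,0]}' 15
python3 -m crank '{"travel":[[0.018,0,0],[0.035,0.005,0],[0.035,0.005,0],[0.035,0.005,0],[0.035,0.005,0]],"turn":[0.007,0.014,0.014,0.014,0.014]}'
python3 -m crank '{"travel":[[0,0,0],[0,0,0],[0,0,0],[0,0,0],[0,0,0]],"turn":[0,0,0,0,0]}' 50
python3 -m crank '{"travel":[[0,0,-0.5],[0,0,-1.3],[0,0,-2.2],[0,0,-3.1],[0,0,-3.1]],"turn":[0,0,0,0,0]}'
python3 -m crank '{"travel":[[0,0,0],[0,0,0],[0,0,0]],"turn":[0,0,0]}'
python3 - <<'E'
from workcell import *
from h import *
c=read_camera("wrist");im=c["image"][:,:,::-1];np.savez("w4.npz",**c)
cv2.imwrite("pics/w4c.png",cv2.resize(im[130:220,140:340],(800,360),interpolation=cv2.INTER_CUBIC))
E
```

```text
clock: 5.5
tcp_pos: [0.5555, 0.0255, 0.0659]
orientation: [-0.005, -0.068, 0.998, 0.001]
wrist_force: [-1.1, -0.3, 0.3]
finger_gap: 0.0498
clock: 5.92
tcp_pos: [0.5616, 0.0249, 0.0733]
orientation: [0.001, -0.068, 0.998, -0.0]
wrist_force: [0.8, 0.2, -0.9]
finger_gap: 0.0215
clock: 6.33
tcp_pos: [0.5598, 0.025, 0.073]
orientation: [0.001, -0.061, 0.998, -0.0]
wrist_force: [-0.5, -1.3, 6.9]
finger_gap: 0.0214
clock: 6.75
tcp_pos: [0.5588, 0.0251, 0.0717]
orientation: [-0.0, -0.061, 0.998, 0.0]
wrist_force: [-0.7, 0.1, -1.2]
finger_gap: 0.0497
clock: 7.17
tcp_pos: [0.5628, 0.0248, 0.2036]
orientation: [0.006, -0.061, 0.998, -0.001]
wrist_force: [0.4, 0.1, 0.9]
finger_gap: 0.0502
clock: 7.42
tcp_pos: [0.5581, 0.0252, 0.1945]
orientation: [-0.001, -0.061, 0.998, 0.0]
wrist_force: [-0.1, 0.0, -0.1]
finger_gap: 0.0501
```

View pics/w4c.png

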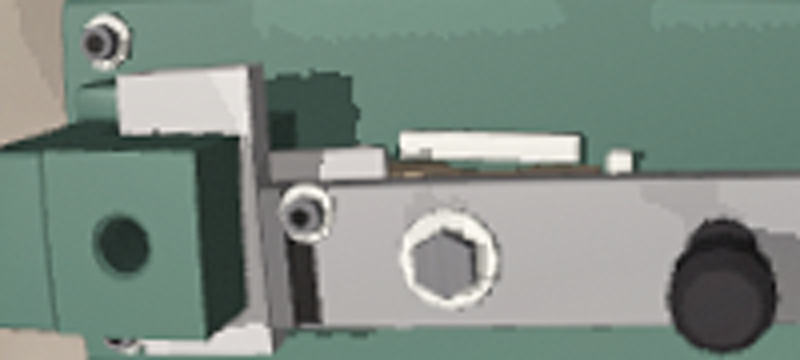

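```bash
cat >> h.py <<'E'
def fit(A,B):
    A=np.array(A);B=np.array(B);a=A.mean(0);b=B.mean(0);H=(A-a).T@(B-b);th=np.arctan2(H[0,1]-H[1,0],H[0,0]+H[1,1]);R=np.array([[np.cos(th),-np.sin(th)],[np.sin(th),np.cos(th)]]);return R,th,lambda p:R@(p-a)+b
E
python3 - <<'E'
from h import *
c=np.load("w4.npz")
g=lambda x,y,z:fray(c,(x/4+140-.375,y/4+130-.375),z)[:2]
w=np.load("w1.npz");g1=lambda x,y,z:fray(w,(x/4+240-.375,y/4+105-.375),z)[:2]
h=g(122,244,.084);B=[g(247,66,.054),g(272,354,.054),g(447,262,.064),g(723,300,.101)]
A=[g1(177,24,.054),g1(184,287,.054),g1(361,197,.064),g1(630,211,.101)];e=g1(95,157,.054)
print("hole",h.round(4),"screw",B[2].round(4),"knob",B[3].round(4))
for n in (2,3,4):
    R,th,f=fit(A[:n],B[:n]);print(n,th.round(4),"eye-hole mm",((f(e)-h)*1e3).round(2),[((f(x)-y)*1e3).round(1).tolist() for x,y in zip(A[:n],B[:n])])
E
```

```text
hole [ 0.5678 -0.1109] screw [ 0.5683 -0.037 ] knob [0.559  0.0261]
2 0.4259 eye-hole mm [-0.74 -0.47] [[0.1, 0.0], [-0.1, -0.0]]
3 0.4311 eye-hole mm [-0.72 -0.02] [[0.0, 0.3], [-0.2, 0.6], [0.2, -0.9]]
4 0.4299 eye-hole mm [-0.78  0.34] [[-0.0, 0.7], [-0.3, 0.9], [0.2, -0.5], [0.0, -1.1]]
```

```bash
python3 -m crank '{"travel":[[0.3,-0.7,0],[0.65,-1.55,0],[1.02,-2.45,0],[1.39,-3.35,0],[1.77,-4.25,0]],"turn":[0,0,0,0,0]}'
python3 -m crank '{"travel":[[0.37,-0.9,0],[0.74,-1.75,0],[1.0,-2.4,0],[1.12,-2.67,0],[1.12,-2.67,0]],"turn":[0,0,0,0,0]}'
python3 -m crank '{"travel":[[0,0,0],[0,0,0],[0,0,0],[0,0,0]],"turn":[0,0,0,0]}'
```

```text
clock: 7.88
tcp_pos: [0.5082, -0.1532, 0.1945]
orientation: [-0.001, -0.061, 0.998, 0.001]
wrist_force: [0.4, -0.1, 0.2]
finger_gap: 0.0502
clock: 8.3
tcp_pos: [0.4768, -0.2659, 0.1946]
orientation: [-0.001, -0.059, 0.998, 0.001]
wrist_force: [0.5, -0.7, 0.2]
finger_gap: 0.0503
clock: 8.63
tcp_pos: [0.4785, -0.2624, 0.196]
orientation: [-0.0, -0.062, 0.998, 0.0]
wrist_force: [0.3, -0.0, -0.6]
finger_gap: 0.0501
```

```bash
python3 -m crank '{"travel":[[0.028,-0.025,0.5],[0.028,-0.025,1.1],[0.028,-0.025,1.7],[0.028,-0.025,2.1],[0.028,-0.025,2.3]],"turn":[0,0,0,0,0]}'
python3 -m crank '{"travel":[[0,0,0.15],[0,0,0.3],[0,0,0.42],[0,0,0.5],[0,0,0.525]],"turn":[0,0,0,0,0]}'
python3 -m crank '{"travel":[[0,0,0],[0,0,0],[0,0,0]],"turn":[0,0,0]}'
python3 -m crank '{"travel":[[0,0,0],[0,0,0],[0,0,0],[0,0,0],[0,0,0]],"turn":[0,0,0,0,0]}' 10 40
python3 -m crank '{"travel":[[0,0,0],[0,0,0],[0,0,0]],"turn":[0,0,0]}'
```

```text
clock: 9.05
tcp_pos: [0.4763, -0.263, 0.1018]
orientation: [-0.001, -0.062, 0.998, 0.001]
wrist_force: [-0.1, 0.0, -0.0]
finger_gap: 0.0501
clock: 9.47
tcp_pos: [0.4773, -0.265, 0.0832]
orientation: [0.0, -0.061, 0.998, -0.0]
wrist_force: [0.4, -0.3, 0.8]
finger_gap: 0.0496
clock: 9.72
tcp_pos: [0.4774, -0.2652, 0.0835]
orientation: [0.0, -0.061, 0.998, -0.0]
wrist_force: [0.4, 0.6, -0.3]
finger_gap: 0.0497
clock: 10.13
tcp_pos: [0.4773, -0.2651, 0.0835]
orientation: [0.0, -0.061, 0.998, -0.0]
wrist_force: [-1.0, 0.4, 2.9]
finger_gap: 0.0193
clock: 10.38
tcp_pos: [0.4773, -0.2651, 0.0834]
orientation: [0.0, -0.061, 0.998, -0.0]
wrist_force: [-0.6, 0.6, 5.6]
finger_gap: 0.0191
```

```bash
python3 -m crank '{"travel":[[0,0,-0.2],[0,0,-0.7],[0,0,-1.3],[0,0,-1.9],[0,0,-2.5]],"turn":[0,0,0,0,0]}'
python3 -m crank '{"travel":[[0,0,0],[-0.4,0.52,0],[-0.9,1.18,0],[-1.4,1.84,0],[-1.9,2.5,0]],"turn":[0,0,0,0,0]}'
python3 -m crank '{"travel":[[-0.4,0.5,0],[-0.7,0.9,0],[-0.81,1.055,0],[-0.81,1.055,0],[-0.81,1.055,0]],"turn":[0,0,0,0,0]}'
python3 -m crank '{"travel":[[0,0,0],[0,0,0],[0,0,0],[0,0,0]],"turn":[0,0,0,0]}'
python3 - <<'E'
from workcell import *
from h import *
c=read_camera("wrist");im=c["image"][:,:,::-1];np.savez("w5.npz",**c)
s=read_camera("scene");np.savez("s5.npz",**s)
cv2.imwrite("pics/w5c.png",np.vstack([cv2.resize(im[140:340,200:400],(500,500),interpolation=cv2.INTER_CUBIC)]))
cv2.imwrite("pics/s5c.png",cv2.resize(s["image"][90:230,290:450][:,:,::-1],(800,700),interpolation=cv2.INTER_CUBIC)[:600])
print(get_state()["tcp_pos"])
E
```

```text
clock: 10.8
tcp_pos: [0.4767, -0.2645, 0.1839]
orientation: [-0.0, -0.061, 0.998, 0.001]
wrist_force: [-0.4, -0.9, -0.3]
finger_gap: 0.0194
clock: 11.22
tcp_pos: [0.5403, -0.1552, 0.1824]
orientation: [-0.0, -0.06, 0.998, 0.0]
wrist_force: [0.1, -0.3, -0.5]
finger_gap: 0.0194
clock: 11.63
tcp_pos: [0.5669, -0.1105, 0.1825]
orientation: [-0.001, -0.061, 0.998, 0.0]
wrist_force: [0.6, -1.0, -1.3]
finger_gap: 0.0194
clock: 11.97
tcp_pos: [0.5671, -0.1114, 0.1832]
orientation: [0.0, -0.06, 0.998, -0.0]
wrist_force: [-0.0, -0.1, 0.3]
finger_gap: 0.0195
[ 0.56720971 -0.1111389   0.18318041]
```

View pics/w5c.png

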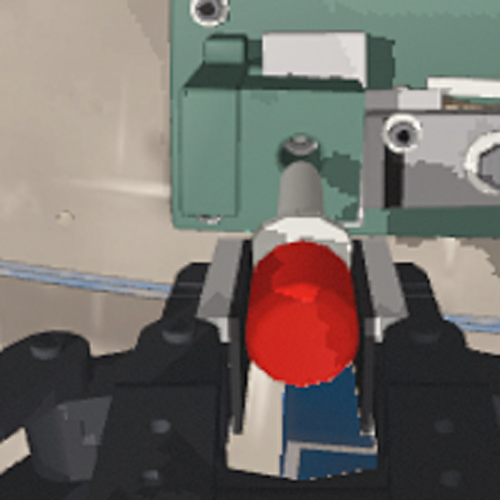

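```bash
cat >> h.py <<'E'
def fproj(c,X):
    p=c["R"]@np.asarray(X)+c["t"];r=np.hypot(p[0],p[1]);th=np.arctan2(r,p[2]);return c["K"][:2,2]+c["K"][0,0]*th*p[:2]/r
E
python3 - <<'E'
from h import *
c=np.load("w5.npz")
T=np.array([.5672,-.1111])
f=lambda x,y,z:((fproj(c,(x,y,z))-[199.6,139.6])*2.5).round(1)
print("hole",f(.5677,-.1108,.084),"tip",f(*T,.1098),"tip near edge",f(T[0]-.005,T[1],.1098),"far",f(T[0]+.005,T[1],.1098),"flange",f(*T,.1738),"top",f(*T,.2088))
print("hole near/far",f(.561,-.1108,.084),f(.5744,-.1108,.084))
for z in(.2088,): print(fray(c,(302/2.5+199.6,335/2.5+139.6),z))
for z in(.1098,.1158): print(fray(c,(301/2.5+199.6,160/2.5+139.6),z))
E
```

```text
hole [301.5 155.9] tip [300.7 177.8] tip near edge [302.7 161.5] far [298.6 194. ] flange [300.4 266.2] top [300.2 347.3]
hole near/far [304. 136.] [299.  175.5]
[ 0.56473213 -0.11109153  0.2088    ]
[ 0.561812   -0.11165522  0.1098    ]
[ 0.56011894 -0.11185934  0.1158    ]
```

View pics/s5c.png

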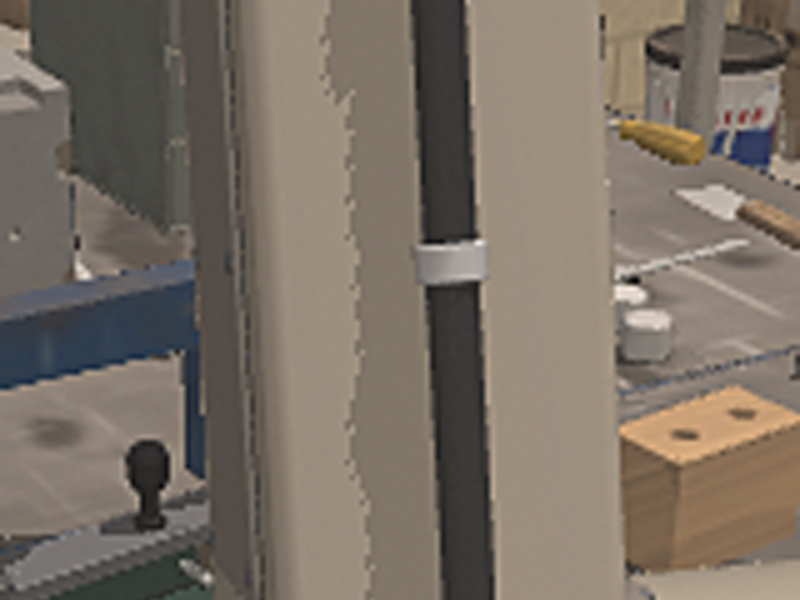

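Picture: pin upright in the jaws, nose just over the hole, consistent with the tip at about (0.567,-0.111). The scene camera is blocked by the arm. I'll shift 1 mm towards +x and feel downward.

```bash
python3 -m crank '{"travel":[[-0.025,0,0.15],[-0.025,0,0.3],[-0.025,0,0.45],[-0.025,0,0.53],[-0.025,0,0.57]],"turn":[0,0,0,0,0]}'
python3 -m crank '{"travel":[[0,0,0],[0,0,0],[0,0,0.05],[0,0,0.05],[0,0,0.08]],"turn":[0,0,0,0,0]}'
python3 -m crank '{"travel":[[0,0,0.03],[0,0,0.06],[0,0,0.09],[0,0,0.12],[0,0,0.12]],"turn":[0,0,0,0,0]}'
```

```text
clock: 12.48
tcp_pos: [0.5678, -0.1101, 0.159]
orientation: [-0.001, -0.061, 0.998, 0.0]
wrist_force: [0.7, 0.8, -0.3]
finger_gap: 0.0193
clock: 12.9
tcp_pos: [0.5686, -0.1105, 0.1574]
orientation: [0.0, -0.061, 0.998, -0.0]
wrist_force: [0.5, -0.0, -0.9]
finger_gap: 0.0198
clock: 13.32
tcp_pos: [0.5682, -0.1104, 0.152]
orientation: [-0.0, -0.061, 0.998, 0.0]
wrist_force: [-0.9, 0.7, -0.4]
finger_gap: 0.0196
```

```bash
python3 -m crank '{"travel":[[0,0,0.06],[0,0,0.12],[0,0,0.18],[0,0,0.2],[0,0,0.2]],"turn":[0,0,0,0,0]}'
python3 -m crank '{"travel":[[0,0,0.05],[0,0,0.1],[0,0,0.15],[0,0,0.2],[0,0,0.2]],"turn":[0,0,0,0,0]}'
python3 -m crank '{"travel":[[0,0,0.04],[0,0,0.08],[0,0,0.12],[0,0,0.16],[0,0,0.16]],"turn":[0,0,0,0,0]}'
python3 -m crank '{"travel":[[0,0,0.04],[0,0,0.08],[0,0,0.12],[0,0,0.12],[0,0,0.12]],"turn":[0,0,0,0,0]}'
```

```text
clock: 13.73
tcp_pos: [0.5681, -0.1104, 0.1438]
orientation: [-0.0, -0.061, 0.998, 0.0]
wrist_force: [-0.7, -0.2, -0.8]
finger_gap: 0.0196
clock: 14.15
tcp_pos: [0.5682, -0.1104, 0.1357]
orientation: [-0.0, -0.061, 0.998, 0.0]
wrist_force: [-0.9, -0.8, -0.7]
finger_gap: 0.0195
clock: 14.57
tcp_pos: [0.5682, -0.1104, 0.1295]
orientation: [-0.0, -0.061, 0.998, 0.0]
wrist_force: [0.4, -0.4, -1.4]
finger_gap: 0.0195
clock: 14.98
tcp_pos: [0.5683, -0.1104, 0.125]
orientation: [-0.0, -0.061, 0.998, 0.0]
wrist_force: [-0.7, -0.9, -0.7]
finger_gap: 0.0196
```

```bash
python3 -m crank '{"travel":[[0,0,0.03],[0,0,0.06],[0,0,0.09],[0,0,0.12],[0,0,0.12]],"turn":[0,0,0,0,0]}'
python3 -m crank '{"travel":[[0,0,0.03],[0,0,0.06],[0,0,0.09],[0,0,0.12],[0,0,0.12]],"turn":[0,0,0,0,0]}'
python3 -m crank '{"travel":[[0,0,0.03],[0,0,0.06],[0,0,0.09],[0,0,0.12],[0,0,0.12]],"turn":[0,0,0,0,0]}'
```

```text
clock: 15.4
tcp_pos: [0.5682, -0.1105, 0.1199]
orientation: [-0.0, -0.061, 0.998, 0.0]
wrist_force: [-0.2, -0.8, -0.4]
finger_gap: 0.0197
clock: 15.82
tcp_pos: [0.5683, -0.1104, 0.1152]
orientation: [-0.0, -0.061, 0.998, 0.0]
wrist_force: [-0.7, -1.0, -0.3]
finger_gap: 0.0199
clock: 16.23
tcp_pos: [0.5683, -0.1104, 0.1104]
orientation: [-0.0, -0.061, 0.998, 0.0]
wrist_force: [-0.2, -0.5, -1.1]
finger_gap: 0.0196
```

```bash
python3 -m crank '{"travel":[[0,0,0.03],[0,0,0.06],[0,0,0.09],[0,0,0.12],[0,0,0.12]],"turn":[0,0,0,0,0]}'
python3 -m crank '{"travel":[[0,0,0.03],[0,0,0.06],[0,0,0.09],[0,0,0.12],[0,0,0.12]],"turn":[0,0,0,0,0]}'
python3 -m crank '{"travel":[[0,0,0.03],[0,0,0.06],[0,0,0.09],[0,0,0.12],[0,0,0.12]],"turn":[0,0,0,0,0]}'
```

```text
clock: 16.65
tcp_pos: [0.5683, -0.1104, 0.1056]
orientation: [-0.0, -0.061, 0.998, 0.0]
wrist_force: [-0.2, -0.5, -1.0]
finger_gap: 0.0192
clock: 17.07
tcp_pos: [0.5683, -0.1105, 0.1008]
orientation: [-0.0, -0.061, 0.998, -0.0]
wrist_force: [-0.9, -1.8, -0.8]
finger_gap: 0.0193
clock: 17.48
tcp_pos: [0.5683, -0.1105, 0.096]
orientation: [-0.0, -0.061, 0.998, -0.0]
wrist_force: [0.6, -1.1, -1.2]
finger_gap: 0.0197
```

```bash
python3 -m crank '{"travel":[[0,0,0.02],[0,0,0.04],[0,0,0.06],[0,0,0.06],[0,0,0.06]],"turn":[0,0,0,0,0]}'
python3 -m crank '{"travel":[[0,0,0.02],[0,0,0.04],[0,0,0.06],[0,0,0.06],[0,0,0.06]],"turn":[0,0,0,0,0]}'
python3 - <<'E'
from workcell import *
from h import *
c=read_camera("wrist");im=c["image"][:,:,::-1];np.savez("w6.npz",**c)
s=get_state();print(s["tcp_pos"],s["wrist_force"],s["ft_torque"])
cv2.imwrite("pics/w6c.png",cv2.resize(im[100:300,180:460],(784,560),interpolation=cv2.INTER_CUBIC))
E
```

```text
clock: 17.9
tcp_pos: [0.5683, -0.1105, 0.0937]
orientation: [-0.0, -0.061, 0.998, 0.0]
wrist_force: [0.1, -0.9, -0.4]
finger_gap: 0.0195
clock: 18.32
tcp_pos: [0.5685, -0.1105, 0.0935]
orientation: [0.001, -0.061, 0.998, -0.0]
wrist_force: [-4.9, -0.8, 12.1]
finger_gap: 0.0195
[ 0.56844626 -0.11051382  0.09343107] [-5.05213903 -0.62289764 12.02814552] [-0.12287167  1.07015023 -0.00690408]
```

View pics/w6c.png

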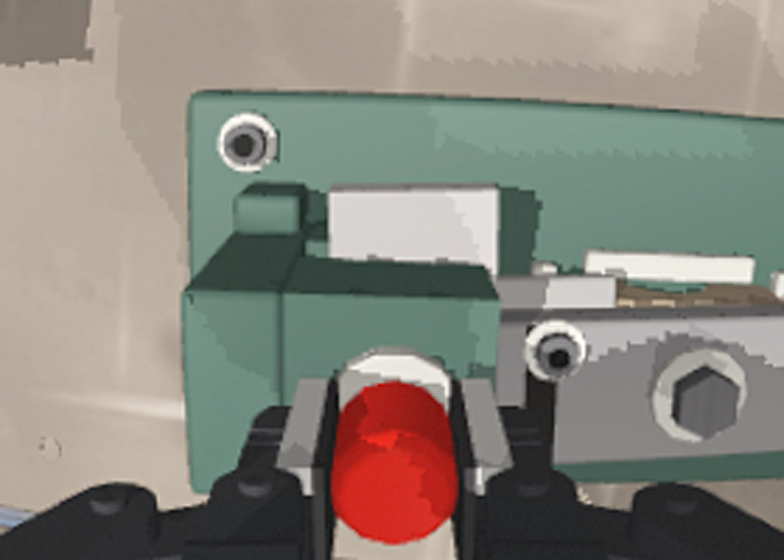

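```bash
python3 - <<'E'
from h import *
c=np.load("w6.npz")
f=lambda x,y,z:((fproj(c,(x,y,z))-[179.7,99.7])*2.8).round(1)
for x in (.5665,.5677):
    print(x,"knuckle edge",f(x-.022,-.109,.084))
    for dz in (0,.006,.012): print(dz,"flange bottom/top near edge",f(x-.013,-.1105,.084+dz),f(x-.013,-.1105,.089+dz),"top centre",f(x,-.1105,.119+dz),"top L/R",f(x,-.1105+.0105,.119+dz),f(x,-.121,.119+dz))
E
```

```text
0.5665 knuckle edge [414.8 289.9]
0 flange bottom/top near edge [400.5 335.4] [400.7 344.4] top centre [391.4 488.7] top L/R [459.3 495.6] [323.1 480.9]
0.006 flange bottom/top near edge [400.7 346.2] [400.9 355.9] top centre [391.3 508.4] top L/R [462.  515.4] [320.1 500.3]
0.012 flange bottom/top near edge [401.  357.9] [401.2 368.4] top centre [391.2 529.6] top L/R [465.  536.7] [316.8 521.2]
0.5677 knuckle edge [414.  296.2]
0 flange bottom/top near edge [399.7 341.5] [399.8 350.6] top centre [390.5 495.4] top L/R [458.1 502.3] [322.4 487.7]
0.006 flange bottom/top near edge [399.9 352.5] [400.1 362.4] top centre [390.3 515.3] top L/R [460.7 522.2] [319.4 507.2]
0.012 flange bottom/top near edge [400.1 364.4] [400.3 375. ] top centre [390.2 536.7] top L/R [463.6 543.7] [316.1 528.4]
```

Flange rim at (398,345) and knob top at about (395,485) match the fully-home prediction (335–350, 489–495), not a pin 6 mm or more high. One slightly firmer press to confirm, then unload and release.

```bash
python3 -m crank '{"travel":[[0,0,0.01],[0,0,0.025],[0,0,0.04],[0,0,0.04],[0,0,0.04]],"turn":[0,0,0,0,0]}'
python3 -m crank '{"travel":[[0,0,-0.03],[0,0,-0.06],[0,0,-0.08],[0,0,-0.08],[0,0,-0.08]],"turn":[0,0,0,0,0]}'
```

```text
clock: 18.78
tcp_pos: [0.5685, -0.1105, 0.0934]
orientation: [0.001, -0.061, 0.998, -0.001]
wrist_force: [-8.4, 0.6, 21.6]
finger_gap: 0.0195
clock: 19.2
tcp_pos: [0.5684, -0.1105, 0.0935]
orientation: [0.0, -0.061, 0.998, -0.0]
wrist_force: [-2.3, -1.0, 6.5]
finger_gap: 0.0193
```

```bash
python3 -m crank '{"travel":[[0,0,0],[0,0,0],[0,0,0],[0,0,0],[0,0,0]],"turn":[0,0,0,0,0]}' 50
python3 -m crank '{"travel":[[0,0,-0.2],[0,0,-0.7],[0,0,-1.4],[0,0,-2.1],[0,0,-2.8]],"turn":[0,0,0,0,0]}'
python3 -m crank '{"travel":[[0.5,0,0],[1.2,0,0],[1.9,0,0],[2.5,0,0],[2.5,0,0]],"turn":[0,0,0,0,0]}'
python3 -m crank '{"travel":[[0,0,0],[0,0,0],[0,0,0],[0,0,0]],"turn":[0,0,0,0]}'
python3 - <<'E'
from workcell import *
from h import *
for n in("wrist","top"):
    c=read_camera(n);im=c["image"];h=cv2.cvtColor(im,cv2.COLOR_RGB2HSV)
    m=((h[...,0]<6)|(h[...,0]>174))&(h[...,1]>190)&(h[...,2]>90)
    k,l,st,ce=cv2.connectedComponentsWithStats(m.astype(np.uint8))
    for i in range(1,k):
        if st[i,4]>15:
            print(n,st[i].tolist(),ce[i].round(1),[ (fray if n=="wrist" else ray)(c,ce[i],z).round(4).tolist() for z in(.114,.105)])
    np.savez(n+"_end.npz",**c)
w=np.load("wrist_end.npz");top=(.5674,-.1108)
for dz in(0,.006,.012): print(dz,"flange near/far top",fproj(w,(top[0]-.013,top[1],.089+dz)).round(1),"left/right",fproj(w,(top[0],top[1]-.0105,.119+dz)).round(1),fproj(w,(top[0],top[1]+.0105,.119+dz)).round(1),"topfar",fproj(w,(top[0]+.0105,top[1],.119+dz)).round(1))
E
```

```text
clock: 19.62
tcp_pos: [0.5683, -0.1102, 0.0927]
orientation: [-0.0, -0.061, 0.998, 0.0]
wrist_force: [-1.0, 0.0, 0.3]
finger_gap: 0.05
clock: 20.03
tcp_pos: [0.5681, -0.1102, 0.2067]
orientation: [-0.0, -0.061, 0.998, 0.0]
wrist_force: [0.1, 0.4, -0.2]
finger_gap: 0.0499
clock: 20.45
tcp_pos: [0.4651, -0.1221, 0.2057]
orientation: [-0.001, -0.06, 0.998, 0.0]
wrist_force: [-0.5, 1.2, -0.3]
finger_gap: 0.0503
clock: 20.78
tcp_pos: [0.4701, -0.1227, 0.2051]
orientation: [0.0, -0.061, 0.998, 0.0]
wrist_force: [-0.2, -0.4, 0.3]
finger_gap: 0.0502
wrist [310, 290, 22, 29, 526] [320.5 304.3] [[0.5633, -0.1103, 0.114], [0.5695, -0.1095, 0.105]]
top [367, 187, 7, 7, 40] [370.1 190. ] [[0.567, -0.1104, 0.114], [0.569, -0.1115, 0.105]]
top [571, 262, 22, 23, 214] [580.8 270.2] [[0.3451, -0.6444, 0.114], [0.3453, -0.6499, 0.105]]
0 flange near/far top [321.1 282. ] left/right [307.6 309.8] [331.  312.1] topfar [317.9 320.1]
0.006 flange near/far top [321.1 285.2] left/right [307.4 313.7] [331.2 316. ] topfar [317.9 324.1]
0.012 flange near/far top [321.1 288.5] left/right [307.1 317.7] [331.4 320.1] topfar [317.9 328.2]
```

Blob bottom edge (row 319) matches the home prediction (320.1; 324 if 6 mm high). I'll check this by touch, with closed fingers on the pin's top, expected at z = 0.119 when home.

```bash
python3 -m crank '{"travel":[[-0.5,0,0],[-1.2,0,0],[-1.9,0,0],[-2.4,0,0],[-2.5,0,0]],"turn":[0,0,0,0,0]}' 0 40
python3 -m crank '{"travel":[[0,0,0.3],[0,0,0.8],[0,0,1.3],[0,0,1.6],[0,0,1.8]],"turn":[0,0,0,0,0]}'
python3 -m crank '{"travel":[[0,0,0.08],[0,0,0.15],[0,0,0.2],[0,0,0.2],[0,0,0.2]],"turn":[0,0,0,0,0]}'
python3 -m crank '{"travel":[[0,0,0.03],[0,0,0.06],[0,0,0.09],[0,0,0.09],[0,0,0.09]],"turn":[0,0,0,0,0]}'
python3 -m crank '{"travel":[[0,0,0.03],[0,0,0.06],[0,0,0.09],[0,0,0.09],[0,0,0.09]],"turn":[0,0,0,0,0]}'
```

```text
clock: 21.3
tcp_pos: [0.5716, -0.1101, 0.2042]
orientation: [0.001, -0.062, 0.998, 0.0]
wrist_force: [-0.2, 0.2, 0.3]
finger_gap: 0.0001
clock: 21.72
tcp_pos: [0.5668, -0.11, 0.131]
orientation: [-0.002, -0.061, 0.998, 0.001]
wrist_force: [-0.8, 0.2, -0.3]
finger_gap: -0.0002
clock: 22.13
tcp_pos: [0.5688, -0.1106, 0.1258]
orientation: [0.001, -0.061, 0.998, -0.0]
wrist_force: [0.4, -0.2, -0.2]
finger_gap: 0.0002
clock: 22.55
tcp_pos: [0.5683, -0.1104, 0.1214]
orientation: [-0.0, -0.061, 0.998, 0.0]
wrist_force: [-0.5, 0.6, 0.4]
finger_gap: -0.0002
clock: 22.97
tcp_pos: [0.5685, -0.1106, 0.1191]
orientation: [0.001, -0.061, 0.998, -0.0]
wrist_force: [-3.3, 0.6, 8.0]
finger_gap: 0.0001
```

```bash
python3 -m crank '{"travel":[[0,0,0.02],[0,0,0.04],[0,0,0.04],[0,0,0.04]],"turn":[0,0,0,0]}'
python3 -m crank '{"travel":[[0,0,-0.1],[0,0,-0.5],[0,0,-1.2],[0,0,-2],[0,0,-2.2]],"turn":[0,0,0,0,0]}'
python3 -m crank '{"travel":[[0,0,0],[0,0,0],[0,0,0],[0,0,0]],"turn":[0,0,0,0]}'
python3 - <<'E'
from workcell import *
from h import *
c=read_camera("top");im=c["image"].astype(int);o=np.load("top_end.npz")["image"].astype(int)
t0=np.load("top.npz")["image"].astype(int)
for n,(x,y,z) in {"tin":(.447,.363,.042),"spring":(.584,.343,.03),"cap":(.572,-.04,.02)}.items():
    u,v=proj(c,(x,y,z)).round().astype(int);print(n,u,v,np.abs(im-t0)[v-12:v+12,u-12:u+12].mean().round(2))
print(hand_in())
E
```

```text
clock: 23.3
tcp_pos: [0.5686, -0.1107, 0.119]
orientation: [0.001, -0.061, 0.998, -0.001]
wrist_force: [-5.1, 0.4, 16.6]
finger_gap: -0.0002
clock: 23.72
tcp_pos: [0.5703, -0.1111, 0.2091]
orientation: [0.003, -0.061, 0.998, -0.001]
wrist_force: [1.1, -0.3, 0.1]
finger_gap: 0.0003
clock: 24.05
tcp_pos: [0.5673, -0.1101, 0.2023]
orientation: [-0.002, -0.061, 0.998, 0.001]
wrist_force: [0.4, -0.2, 0.3]
finger_gap: -0.0
tin 200 240 8.45
spring 210 193 6.49
cap 342 196 35.4
the job is handed in; nothing more can be done
None
```

I swung the leaf shut by its knob and trimmed it until the eye lay within about 0.8 mm of the latch hole, judged from the wrist camera. The red-headed pin then went down through both knuckles and the eye. I pressed it home and handed the job in at about 24 s of the 67 s allowed.

**Pin home:** It met a firm stop under 22 N on the wrist sensor, with the tool at 93.5 mm (93.4 mm expected for home). After release, closed fingers touched its top at 119.0 mm (119 mm expected) and it held under 17 N. The last pictures agree with home, though only to about 2 mm.

**What disagreed:**
- **Plunger:** I never felt its 5 to 12 N resistance separately. Contact showed only at the final stop.
- **Pin position in x:** While it was held, two camera readings put it about 2.5 mm apart. It still went in without resistance.

**Not fully checked:**
- **Leaf angle:** I did not measure it again after the pin went in.
- **Tin and spring:** A before-and-after comparison of the top pictures showed only small changes around them.
- **Cap:** The leaf now covers it, so the same comparison says nothing. It was last glimpsed in its nest.
- **Valve:** I never identified it for certain or checked it afterwards. As far as I could see, nothing standing was near the tool's path.

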